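# Mist the heater lid and hold it balanced for wiping

## Task

The lid of the dry block heater is to be disinfected: with the lid still shut, press the cap of the clamped pump sprayer fully down and let it spring all the way back, so the mist lands on the lid and never on the open tubes. Then take the lid by its handle bar, swing it up to the upright point where it balances over its hinge, and finish holding it there by the bar, still, so that a colleague can wipe both faces; do not let go. The lid has no stay, so let it neither drop shut nor go over backwards, and leave the other things on the bench where they stand.

Things in the scene. Friction and masses are not known exactly. Their poses are not given: they have to be found in the camera images.
- heater: white dry block heater, fixed to the bench, 250 long (x) x 200 wide (y), console in front (robot side, -x) only 45 to 60 high under the handle, well housing behind it 102 high with the lid on top. Origin: centre of the underside; its x axis points from console to hinge, y along the hinge, z up
- hinge (a point): point on the lid's hinge line, at the middle of its length, at the rear (far) rim of the heater: 105 behind and 116 above the heater's origin. The hinge line runs along the heater's y axis
- lid (a joint): lid angle, rad: 0 shut and level, grows as the handle side rises, 1.57 = plate bolt upright over its hinge, where it balances; stop at 2.3, leaning backwards. White plate 126 deep x 188 wide x 16 thick; with handle 0.3 to 0.5 kg. Almost no hinge friction, no stay or spring: let go short of upright it drops shut, past upright it falls backwards
- handle (a point): black D-shaped handle in the lid's plane. Origin: middle of its bar, 179 from the hinge line. Bar round, 12 in diameter, along the heater's (and its own) y, 116 clear between the side arms, 38 clear between bar and lid edge. Lid shut: bar 116 above the bench, over the console; lid upright: on top, 295 above the bench. It can be held from above all the way, turning between the fingers
- sprayer: white pump spray bottle, 48 in diameter, clamped in a steel holder with an 85 x 85 foot screwed to the bench, left (+y side) of the heater. Origin: centre of the underside of the foot, under the bottle's axis; z up; the nozzle points along its -y, at the lid
- cap_top (a point): centre of the top face of the sprayer's round cap (25 in diameter), 178 above the bench when up; it moves with the cap
- spray_cap (a joint): how far the cap is pressed down, m: 0 up, 0.008 fully down. Spring: 2 N to start it, about 9 N fully down; it springs back by itself
- tube_rack: white test-tube rack with capped tubes, 200 x 62 x 122 high, right of the heater: leave alone. Origin: centre of underside
- amber_jar: amber jar with white lid, 64 in diameter, 96 high, right of the heater: leave alone. Origin: centre of underside
- slim_bottle: slim white bottle with a plain screw cap, 40 in diameter, 142 high, right of the heater: leave alone. Origin: centre of underside
- loop_beaker: amber beaker 70 in diameter, 85 high, with inoculating loops standing in it up to 185 high, right of the heater: leave alone. Origin: centre of underside
- dish_stack: three stacked Petri dishes, 90 in diameter, 45 high, front left of the heater: leave alone. Origin: centre of underside
- small_dish: single small Petri dish, 56 in diameter, 15 high, front left of the heater: leave alone. Origin: centre of underside
- reagent_bottle: clear reagent bottle with grey screw cap, 76 in diameter, 139 high, left of the sprayer: leave alone. Origin: centre of underside
There are look-alikes about, which are no part of the job. Leave any green or purple look-alike of the sprayer alone.

How it is judged:
By the outcome, as a careful person would: the job done as asked, in the order asked, and still so for the second after the job is handed in, while the arm keeps its last pose, push and grip.
It also fails if it takes over 45 s, if anything falls off the work surface, if the arm or the gripper's body presses on something with over 40 N, if the wrist force passes 120 N, or if a joint passes its speed limit or range.

## Robot

A 6-joint arm with a two-finger parallel gripper is mounted at the origin on the work surface. World frame = base frame: x ahead of the robot, y to its left, z up, the work surface at z = 0. Lengths are in m, angles in degrees, forces in N, time in s.
With the tool pointing down it reaches from about 0.275 to 0.75 m from the base axis. Payload 10.2 kg.
Tool frame: the origin (TCP) lies midway between the tips of the shut fingers; the grasp point (between the pads) lies 19 mm behind it; x points along the fingers, y is the direction in which the jaws open and shut, and the axes are right-handed (so a half turn about x gives the same grasp; the last joint's range is limited). The gripper opens to 88 mm and grips with 3 to 60 N. Pads are 18 mm wide; open, the fingers measure 123 mm over their backs; the gripper's body (75 mm by 187 mm) begins 45 mm behind the grasp point.
Start: joints at [58.476, 17.928, 85.812, -0, 76.261, -12.8], TCP at [0.169, 0.497, 0.239] pointing down, gripper open.
Joint ranges: [-168.41, 168.41], [-55.51, 124.54], [10.69, 146.95], [-70.63, 250.63], [1, 178], [-165.06, 165.06]. Speed limits (degrees/s): [136.94, 136.94, 172.46, 180, 180, 180].

## Interface

Orientations are given as [roll, pitch, yaw] about the fixed x, y, z axes, in that order (R = Rz(yaw) Ry(pitch) Rx(roll)).
In Python, from station import arm, vision gives the robot as it stands.
- The arm moves only by the tool move_arm, never from a script. Its argument "plan" is one flat list of numbers, 7 for each row, row after row: the closure, from 0 (fully open) to 1 (shut), then the shift along the tool's x, y, z in mm, then the turn, a rotation vector about the tool's x, y, z in rad. A call has exactly 5 rows; each row is the pose to reach, as a shift and turn from the pose commanded when the call began, along the tool's axes at that moment; what a row does not reach only later rows make up. A row lasts 1/12 s, in which the tool goes at most 41.7 mm and 7.16 degrees, less where a joint would pass 70% of its speed; a pose out of reach is approached as far as the arm can. A call with a gripper value outside its range is refused whole. The fingers move at their own pace and stop on an object; "newtons" is the grip in N (left out, the last holds). Time passes only in rows, so rows that repeat a pose let the fingers close, or fill a call up. It gives the time, the measured TCP pose, the force and the opening at its end, in the units of the state.
- arm.read_state(): the state, without advancing time (a new reading comes with each control period).
- vision.capture(name): name is "scene" or "top" or "wrist"; returns a dict with "image" (400x640x3 uint8, red, green, blue), "vertical_fov" (degrees; the focal length in pixels is half the picture's height over the tangent of half this angle, whatever the lens; pixels are square), "cx", "cy" (the principal point, pixels), "origin" and "attitude" of the camera in the world. Camera axes: x right, y up, looking along -z (the intrinsics and any distortion apply to the point x, -y, -z); pixel columns grow to the right and rows downward; lengths in m; the calibration is good to about 2 mm. A picture is of the moment at which its call begins. There is no depth.
- arm.sign_off(): hands the job in, once; it reports no verdict.
The state is a dict: "time": time; "joints": joint angles; "joint_velocities": joint speeds; "effort": joint torques, N m; "tool_pos": TCP position; "ee_rot": TCP orientation; "force": force on the tool from outside, world axes, zero at the start; "wrist_torque": the same for the moment, N m; "gripper_width": finger opening in m.
Only numpy, scipy, OpenCV 4.12 (cv2) and the standard library are available. Lean on these libraries where they do the work, as an engineer would, in place of code of your own. Each camera call takes 0.05 s, during which the arm holds its last target.

## Working session

There is one attempt and no reset: what is moved stays moved. The work goes in short steps, Python scripts to look and compute and a tool call to move; the robot and the scene stay as the last step left them, time stands still between calls to the robot, and variables do not carry over. Pictures are saved under pics/ and viewed, and the job is handed in when it is done.

Besides the shell and the picture viewer there is one more tool, called after "Emit:" by a JSON object that holds its "method" and its "body", one argument or row to a line. move_arm: Moves the arm, as the interface text tells. Its arguments: {"type":"object","properties":{"plan":{"type":"array"},"newtons":{"type":"number"}},"required":["plan"]}

```bash
ls; mkdir -p pics
cat > h.py <<'E'
import numpy as np, cv2, json
from station import arm, vision
from scipy.spatial.transform import Rotation as R
def cap(n,f):
    d=vision.capture(n); cv2.imwrite('pics/'+f+'.png',cv2.cvtColor(d['image'],cv2.COLOR_RGB2BGR))
    return d
E
python3 - <<'E'
from h import *
for n in ['scene','top','wrist']:
    d=cap(n,n+'0'); print(n,{k:v for k,v in d.items() if k!='image'})
print(arm.read_state())
E
```

```text
pics
scene {'vertical_fov': 45.57518707628221, 'cx': 311.87475488579685, 'cy': 205.81000176079195, 'origin': array([ 1.19430208, -0.68942044,  1.23099621]), 'attitude': array([42.32944094, -0.70912474, 45.25909549])}
top {'vertical_fov': 55.71473815722183, 'cx': 318.3849846266681, 'cy': 199.29960364150526, 'origin': array([0.38992614, 0.02814434, 1.15551004]), 'attitude': array([  7.66459719,  -0.76756651, -89.21462887])}
wrist {'vertical_fov': 65.32423855275815, 'cx': 319.459156973731, 'cy': 202.31319609131387, 'origin': array([0.10346257, 0.51963809, 0.38412677]), 'attitude': array([-1.57485357e+01,  5.16177979e-02,  7.12288969e+01])}
{'time': 0.15, 'joints': array([ 5.84762713e+01,  1.79541104e+01,  8.58429594e+01, -3.78720485e-04,
        7.62607114e+01, -1.28013687e+01]), 'joint_velocities': array([-0.04377885, -0.07716483, -0.19108712, -0.07466979, -0.01366249,
       -0.00313396]), 'effort': array([ 1.42857305e-03, -4.02300560e+01, -2.52314579e+01,  6.93497434e-02,
        3.44213087e-02, -1.05704748e-04]), 'tool_pos': array([0.16844587, 0.49705431, 0.2382813 ]), 'ee_rot': array([-102.43667041,   89.94221762, -121.15894027]), 'force': array([ 0.43363005, -0.2470741 , -0.53143303]), 'wrist_torque': array([-0.0258379 ,  0.03476459, -0.01737627]), 'gripper_width': 0.08824953489686599}
```

View pics/scene0.png

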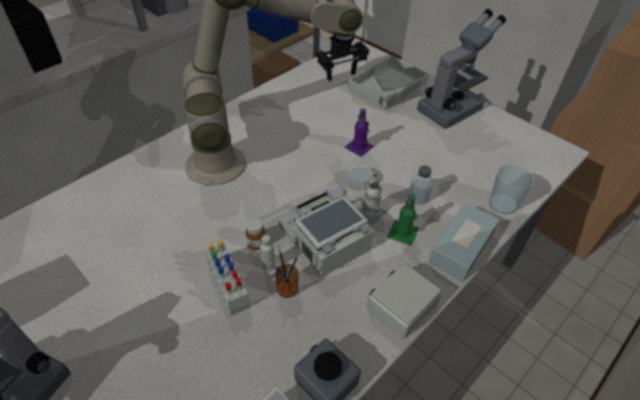

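View pics/top0.png

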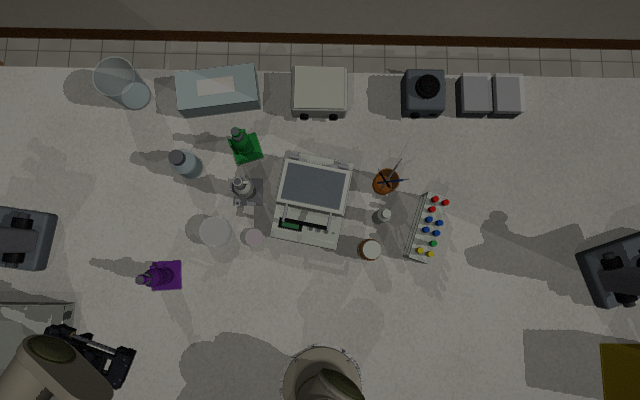

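View pics/wrist0.png

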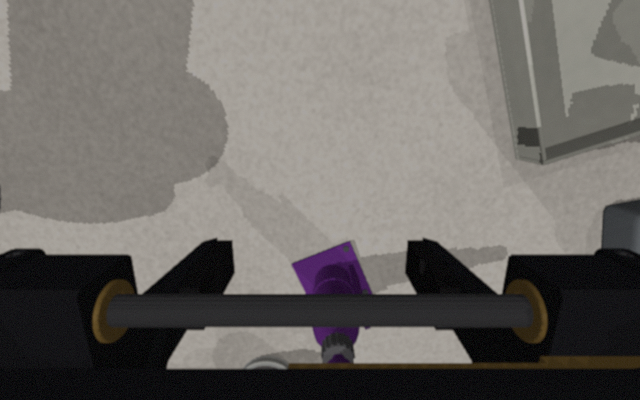

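```bash
cat >> h.py <<'E'
def ray(d,u,v):
    f=200/np.tan(np.radians(d['vertical_fov']/2))
    r=np.array([(u-d['cx'])/f,-(v-d['cy'])/f,-1])
    M=R.from_euler('xyz',d['attitude'],degrees=True).as_matrix()
    r=M@r; return np.array(d['origin']),r/np.linalg.norm(r)
def onz(d,u,v,z):
    o,r=ray(d,u,v); return o+r*(z-o[2])/r[2]
def proj(d,p):
    f=200/np.tan(np.radians(d['vertical_fov']/2))
    M=R.from_euler('xyz',d['attitude'],degrees=True).as_matrix()
    q=M.T@(np.array(p)-d['origin']); return d['cx']+f*q[0]/-q[2], d['cy']-f*q[1]/-q[2]
def tri(rs):
    A=np.zeros((3,3));b=np.zeros(3)
    for o,r in rs:
        P=np.eye(3)-np.outer(r,r);A+=P;b+=P@o
    x=np.linalg.solve(A,b); return x,[np.linalg.norm((np.eye(3)-np.outer(r,r))@(x-o)) for o,r in rs]
def crop(img,u0,v0,u1,v1,s,f):
    c=cv2.cvtColor(img[v0:v1,u0:u1],cv2.COLOR_RGB2BGR)
    cv2.imwrite('pics/'+f+'.png',cv2.convertScaleAbs(cv2.resize(c,None,fx=s,fy=s,interpolation=cv2.INTER_CUBIC),alpha=1.5))
E
python3 - <<'E'
from h import *
t=vision.capture('top'); s=vision.capture('scene')
crop(t['image'],210,120,370,260,5,'tc'); crop(s['image'],250,150,450,290,4,'sc')
np.save('t.npy',t,allow_pickle=True);np.save('s.npy',s,allow_pickle=True)
E
```

```text
(no output)
```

View pics/tc.png

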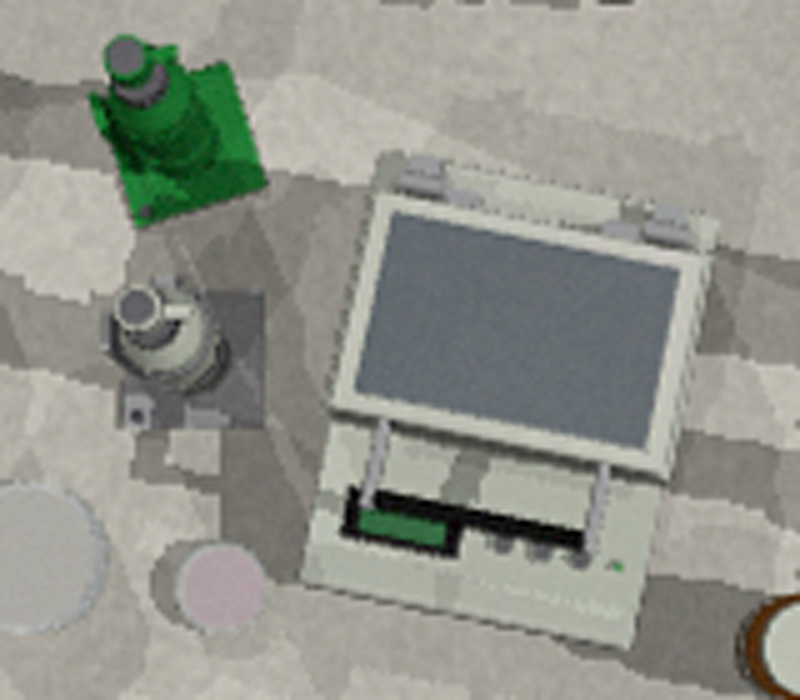

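View pics/sc.png

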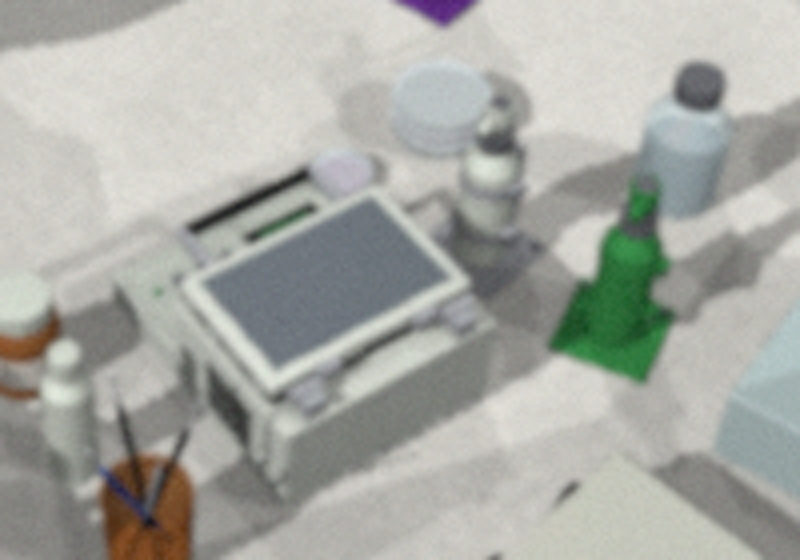

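Run:
```python
from h import *
t=np.load('t.npy',allow_pickle=True).item();s=np.load('s.npy',allow_pickle=True).item()
T=lambda a,b:(a/5+210-.4,b/5+120-.4); S=lambda a,b:(a/4+250-.4,b/4+150-.4)
p=onz(t,*T(137,308),.178);print('cap top',p, 'in scene at',proj(s,p),'crop',[(x-o+.4)*4 for x,o in zip(proj(s,p),(250,150))])
x,r=tri([ray(t,*T(137,308)),ray(s,*S(500,103))]);print('tri',x,r)
print('foot',[onz(t,*T(*q),0.003)for q in [(265,290),(265,430),(118,430)]])
c=[onz(t,*T(*q),.118) for q in [(375,198),(714,254),(665,476),(335,408)]]
for q in c:print(q, [(x-o+.4)*4 for x,o in zip(proj(s,q),(250,150))])
for a,b in [(0,1),(3,2),(3,0),(2,1)]:
    e=c[b]-c[a];print(np.linalg.norm(e),np.degrees(np.arctan2(e[1],e[0])))
for q in [(368,497),(592,545)]: print('bar',onz(t,*T(*q),.116))
k=[onz(t,*T(*q),.05) for q in [(303,580),(632,646)]];e=k[1]-k[0];print(k,np.degrees(np.arctan2(e[1],e[0])))
```

```text
cap top [0.56612194 0.23039839 0.178     ] in scene at (np.float64(374.05743285225543), np.float64(175.13314528169295)) crop [np.float64(497.82973140902175), np.float64(102.13258112677178)]
tri [0.56686223 0.23125483 0.17673965] [np.float64(0.0007581698734161886), np.float64(0.0007581698734162364)]
foot [array([0.61023578, 0.18818824, 0.003     ]), array([0.52313569, 0.18528414, 0.003     ]), array([0.52176463, 0.27498525, 0.003     ])]
[0.64168446 0.11242059 0.118     ] [np.float64(465.31067033073543), np.float64(281.2096044325938)]
[ 0.61282425 -0.07792201  0.118     ] [np.float64(264.5219485841359), np.float64(397.446916221988)]
[ 0.48770737 -0.05111426  0.118     ] [np.float64(173.91416883387078), np.float64(284.52857602329163)]
[0.52265769 0.13143981 0.118     ] [np.float64(368.8833070388001), np.float64(188.21393515944564)]
0.19251808831967027 -98.62165756038578
0.18586961378560463 -100.83823511817582
0.12053672320510418 -9.078512661595006
0.12795658958919442 -12.093435716911854
bar [0.47386372 0.11211904 0.116     ]
bar [ 0.44929061 -0.0113619   0.116     ]
[array([0.43032017, 0.1539136 , 0.05      ]), array([ 0.39492329, -0.03767157,  0.05      ])] -100.46780616332724
```

Run:
```python
from h import *
t=np.load('t.npy',allow_pickle=True).item();s=np.load('s.npy',allow_pickle=True).item()
for d,box in ((t,(270,150,360,220)),(s,(290,190,375,255))):
    im=cv2.GaussianBlur(d['image'],(3,3),0); u0,v0,u1,v1=box
    m=np.zeros(im.shape[:2],np.uint8); sub=im[v0:v1,u0:u1].astype(int)
    g=sub.mean(2); th,_=cv2.threshold(g.astype(np.uint8),0,255,cv2.THRESH_OTSU)
    m[v0:v1,u0:u1]=((sub[...,2]>sub[...,0]+3)&(g<th)).astype(np.uint8)*255
    m=cv2.morphologyEx(m,cv2.MORPH_OPEN,np.ones((5,5)))
    cs,_=cv2.findContours(m,cv2.RETR_EXTERNAL,cv2.CHAIN_APPROX_NONE);c=max(cs,key=cv2.contourArea)
    print(cv2.contourArea(c))
    pts=np.array([onz(d,*q[0],.119)[:2] for q in c])
    rc=cv2.minAreaRect((pts*1000).astype(np.float32));print(rc)
    M=cv2.fillPoly(np.zeros((1000,1000),np.uint8),[((pts+[0,.5])*1000).round().astype(int)],255)
    mm=cv2.moments(M,True);print(mm['m10']/mm['m00'],mm['m01']/mm['m00']-500,0.5*np.degrees(np.arctan2(2*mm['mu11'],mm['mu20']-mm['mu02'])))
```

```text
2004.5
((568.3025512695312, 31.772579193115234), (161.9793243408203, 101.68766021728516), 79.15017700195312)
568.4185594177437 31.664449742753163 79.00037697424398
1203.5
((566.4623413085938, 35.86335372924805), (160.23497009277344, 99.2262954711914), 79.31788635253906)
565.7639097744361 35.816868257600504 79.75777530839078
```

```bash
cat >> h.py <<'E'
def rel(p,jawyaw,n=1):
    # target TCP pos with tool down, jaw dir yaw deg -> shift mm & rotvec in current tool frame (from measured pose)
    s=arm.read_state(); M=R.from_euler('xyz',s['ee_rot'],degrees=True)
    a=np.radians(jawyaw); y=np.array([np.cos(a),np.sin(a),0]);x=np.array([0,0,-1.]);z=np.cross(x,y)
    best=None
    for sg in (1,-1):
        G=R.from_matrix(np.c_[x,sg*y,np.cross(x,sg*y)]); rv=(M.inv()*G).as_rotvec()
        print('sign',sg,'shift',(M.inv().apply(np.array(p)-s['tool_pos'])*1000).round(1),'rot',rv.round(3),np.degrees(np.linalg.norm(rv)).round(1))
E
python3 - <<'E'
from h import *
s=arm.read_state();print(R.from_euler('xyz',s['ee_rot'],degrees=True).as_matrix().round(3))
rel([.566,.231,.215],-10.8)
E
```

```text
[[-0.     0.321  0.947]
 [-0.     0.947 -0.321]
 [-1.    -0.001 -0.   ]]
sign 1 shift [  23.5 -124.4  461.9] rot [1.432e+00 0.000e+00 1.000e-03] 82.1
sign -1 shift [  23.5 -124.4  461.9] rot [-1.709e+00 -1.000e-03  0.000e+00] 97.9
```

Emit:
{"method": "move_arm", "body": {
  "plan": [1,0,-9,34,0.11,0,0,1,0,-18,68,0.22,0,0,1,0,-28,102,0.34,0,0,1,0,-37,136,0.46,0,0,1,0,-46,170,0.58,0,0],
  "newtons": 20
}}

```text
time: 0.67
tool_pos: [0.3159, 0.3979, 0.2387]
ee_rot: [-96.4, 90.0, -148.7]
force: [0.6, 1.9, -0.7]
gripper_width: 0.057
```

Run:
```python
from h import *
rel([.566,.231,.225],-10.8)
```

```text
sign 1 shift [ 13.7  95.7 285.1] rot [0.847 0.    0.   ] 48.5
sign -1 shift [ 13.7  95.7 285.1] rot [-2.295 -0.     0.   ] 131.5
```

Emit:
{"method": "move_arm", "body": {
  "plan": [1,0,12,34,0.12,0,0,1,0,24,68,0.24,0,0,1,0,36,102,0.36,0,0,1,0,48,136,0.48,0,0,1,0,60,175,0.6,0,0]
}}

```text
time: 1.08
tool_pos: [0.4709, 0.2973, 0.2388]
ee_rot: [-151.4, 90.0, 121.9]
force: [0.5, 0.3, -0.6]
gripper_width: 0.0238
```

Run:
```python
from h import *
rel([.566,.231,.225],-10.8)
```

```text
sign 1 shift [13.7 91.1 71.8] rot [ 0.247 -0.     0.   ] 14.2
sign -1 shift [13.7 91.1 71.8] rot [-2.894 -0.    -0.   ] 165.8
```

Emit:
{"method": "move_arm", "body": {
  "plan": [1,0,28,22,0.08,0,0,1,0,56,44,0.16,0,0,1,0,80,63,0.22,0,0,1,0,91,72,0.247,0,0,1,10,91,72,0.247,0,0]
}}

```text
time: 1.5
tool_pos: [0.5678, 0.2302, 0.2293]
ee_rot: [103.9, 89.8, 3.1]
force: [0.6, -0.6, 0.5]
gripper_width: 0.0005
```

Run:
```python
from h import *
rel([.566,.231,.195],-10.8)
t=vision.capture('top'); s=vision.capture('scene'); cap('wrist','w1')
crop(t['image'],210,120,370,260,5,'tc1'); crop(s['image'],320,110,440,220,5,'sc1')
p=arm.read_state()['tool_pos'];print(p,[ (x-o)*5 for x,o in zip(proj(s,p),(320,110))])
```

```text
sign 1 shift [34.3 -2.  -0.4] rot [ 0.001 -0.001 -0.003] 0.2
sign -1 shift [34.3 -2.  -0.4] rot [-3.14e+00  4.00e-03 -1.00e-03] 179.9
[0.56417888 0.23272816 0.22753949] [np.float64(278.9874143836826), np.float64(264.93566622593676)]
```

View pics/sc1.png

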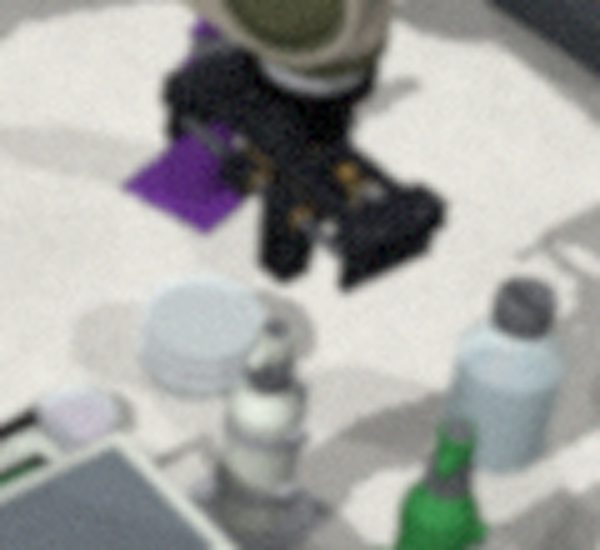

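View pics/w1.png

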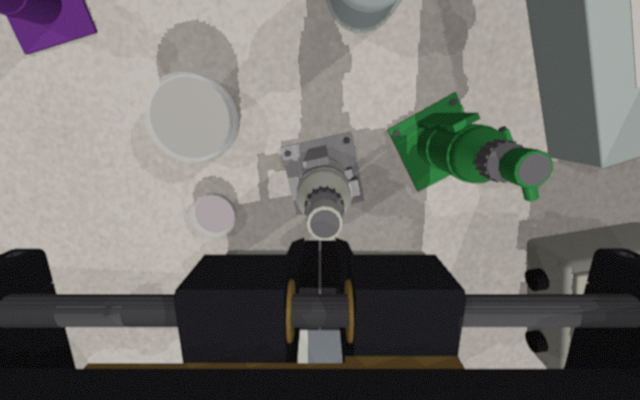

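Run:
```python
from h import *
w=vision.capture('wrist');s=vision.capture('scene')
im=w['image'];crop(im,280,180,370,260,8,'wc')
print(onz(w,324,222.5,.178), onz(s,320+275/5,110+324/5,.178), arm.read_state()['tool_pos'])
```

```text
[0.56822362 0.23304003 0.178     ] [0.56722431 0.23373655 0.178     ] [0.5643946  0.2331702  0.22885459]
```

View pics/wc.png

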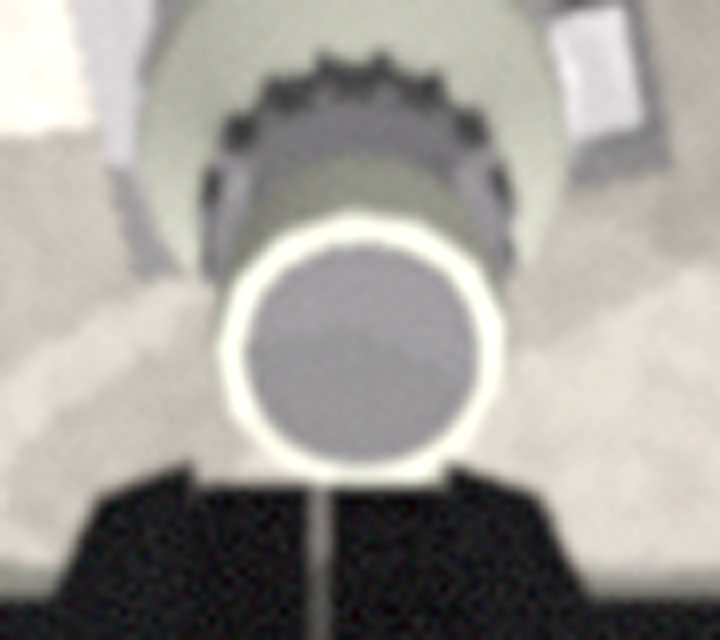

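Emit:
{"method": "move_arm", "body": {
  "plan": [1,15,2,0,0,0,0,1,30,2,0,0,0,0,1,40,2,0,0,0,0,1,44,2,0,0,0,0,1,46,2,0,0,0,0]
}}

```text
time: 2.17
tool_pos: [0.5668, 0.2323, 0.1825]
ee_rot: [-71.5, 90.0, -171.9]
force: [-0.8, 0.1, 0.1]
gripper_width: 0.0007
```

Run:
```python
from h import *
s=arm.read_state();print(s['tool_pos'],s['force'])
s=vision.capture('scene');crop(s['image'],320,110,440,220,5,'sc2')
s=arm.read_state();print(s['tool_pos'],s['force'])
```

```text
[0.56683725 0.23225943 0.18254647] [-0.83750861  0.0916399   0.07737975]
[0.56704089 0.23216225 0.18266859] [-0.27027767  0.4815463  -0.58701982]
```

View pics/sc2.png

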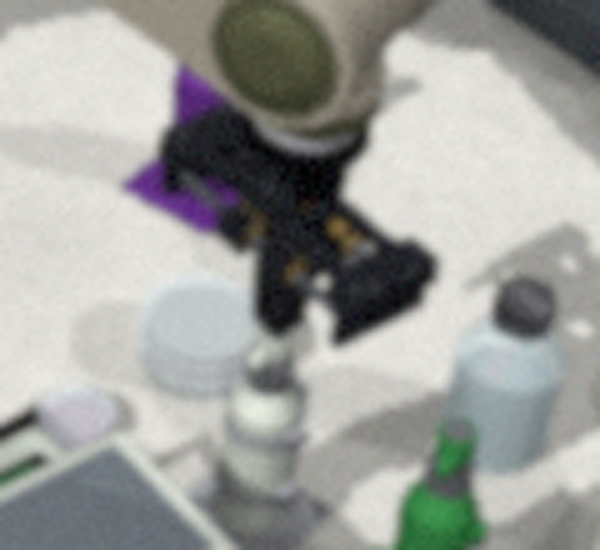

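Fingertips sit right over the white cap (about 275,325 in the crop), 4–5 mm above it. Press, watching the force.

Emit:
{"method": "move_arm", "body": {
  "plan": [1,3,0,0,0,0,0,1,5,0,0,0,0,0,1,7,0,0,0,0,0,1,9,0,0,0,0,0,1,9,0,0,0,0,0]
}}

```text
time: 2.63
tool_pos: [0.5675, 0.232, 0.1742]
ee_rot: [121.7, 89.9, 21.3]
force: [-0.9, -0.0, 6.0]
gripper_width: 0.0003
```

Emit:
{"method": "move_arm", "body": {
  "plan": [1,2,0,0,0,0,0,1,3,0,0,0,0,0,1,4,0,0,0,0,0,1,4,0,0,0,0,0,1,4,0,0,0,0,0]
}}

```text
time: 3.05
tool_pos: [0.5675, 0.232, 0.1709]
ee_rot: [116.9, 89.9, 16.5]
force: [-2.7, 0.2, 9.6]
gripper_width: 0.0007
```

Emit:
{"method": "move_arm", "body": {
  "plan": [1,1,0,0,0,0,0,1,2,0,0,0,0,0,1,2,0,0,0,0,0,1,2.5,0,0,0,0,0,1,2.5,0,0,0,0,0]
}}

```text
time: 3.47
tool_pos: [0.5676, 0.232, 0.1703]
ee_rot: [110.8, 89.8, 10.4]
force: [-7.7, -1.6, 19.7]
gripper_width: 0.0008
```

Bottomed: 19.7 N, and the tip stopped at 0.170. Now release.

Emit:
{"method": "move_arm", "body": {
  "plan": [1,-6,0,0,0,0,0,1,-12,0,0,0,0,0,1,-20,0,0,0,0,0,1,-40,0,0,0,0,0,1,-70,0,0,0,0,0]
}}

```text
time: 3.88
tool_pos: [0.5663, 0.2315, 0.2356]
ee_rot: [-66.6, 89.7, -167.1]
force: [0.4, -0.1, -0.2]
gripper_width: 0.0007
```

Run:
```python
from h import *
s=vision.capture('scene');crop(s['image'],320,130,420,220,6,'sc3'); w=cap('wrist','w3'); t=cap('top','t3');print(proj(w,[.567,.2325,.178]))
print(arm.read_state()['force'],arm.read_state()['tool_pos'])
rel([.4617,.0515,.24],-10.8)
```

```text
(np.float64(315.39934327063565), np.float64(216.29666740457438))
[ 0.83545767  0.17739345 -0.00298898] [0.56793354 0.23192304 0.23919439]
sign 1 shift [ -1.3 -71.6 196.7] rot [ 0.005 -0.001 -0.004] 0.4
sign -1 shift [ -1.3 -71.6 196.7] rot [-3.136e+00  6.000e-03 -2.000e-03] 179.7
```

View pics/sc3.png

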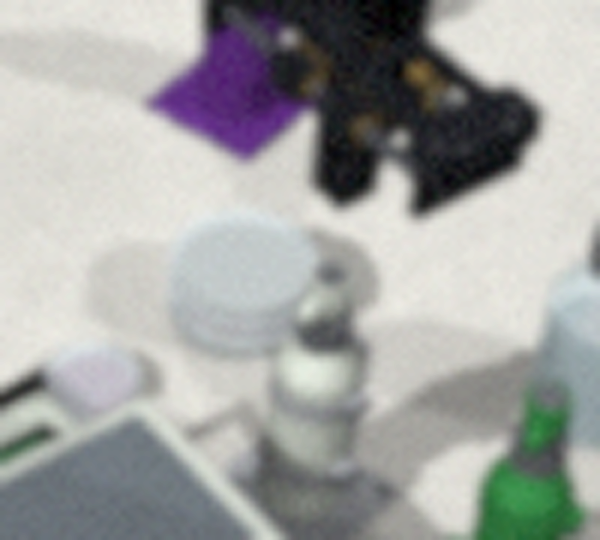

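View pics/w3.png

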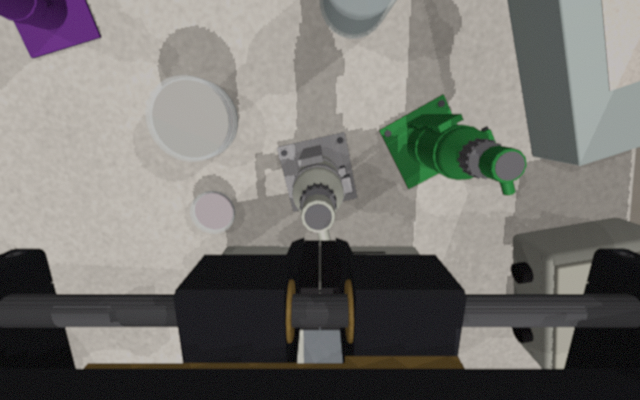

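The cap is back up at scene (375,175), the same place as at the start. Next, move over the bar.

Emit:
{"method": "move_arm", "body": {
  "plan": [0.6,0,-12,33,0,0,0,0.6,0,-24,66,0,0,0,0.6,0,-36,99,0,0,0,0.6,0,-48,132,0,0,0,0.6,0,-60,165,0,0,0]
}}

```text
time: 4.45
tool_pos: [0.4766, 0.0794, 0.2361]
ee_rot: [-79.3, 89.9, -179.8]
force: [-0.1, -1.2, 0.4]
gripper_width: 0.0319
```

Emit:
{"method": "move_arm", "body": {
  "plan": [0.6,0,-6,16,0,0,0,0.6,0,-12,32,0,0,0,0.6,0,-12,32,0,0,0,0.6,0,-12,32,0,0,0,0.6,0,-12,32,0,0,0]
}}

```text
time: 4.87
tool_pos: [0.4608, 0.0517, 0.2368]
ee_rot: [-103.4, 90.0, 156.1]
force: [0.6, 0.8, 0.2]
gripper_width: 0.0353
```

Run:
```python
from h import *
w=cap('wrist','w4'); t=vision.capture('top');s=vision.capture('scene'); crop(t['image'],240,140,370,260,6,'t4');crop(s['image'],230,130,380,240,5,'s4')
st=arm.read_state();print(st['tool_pos'],st['gripper_width'])
print('proj bar c in w',proj(w,[.4617,.0515,.116]))
np.save('w4.npy',w,allow_pickle=True)
```

```text
[0.46083475 0.05193168 0.23688118] 0.03522280721605374
proj bar c in w (np.float64(319.4884566507564), np.float64(196.79171063962733))
```

View pics/w4.png

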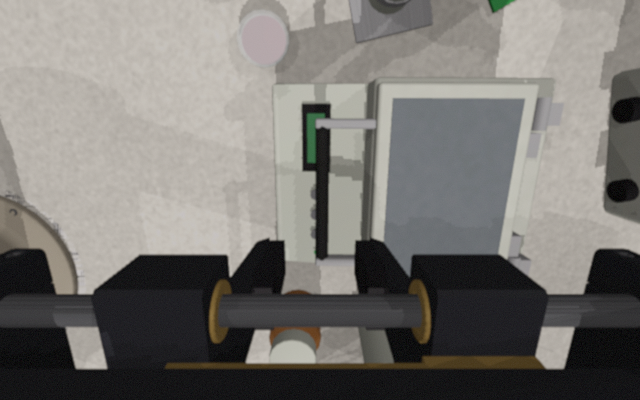

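View pics/s4.png

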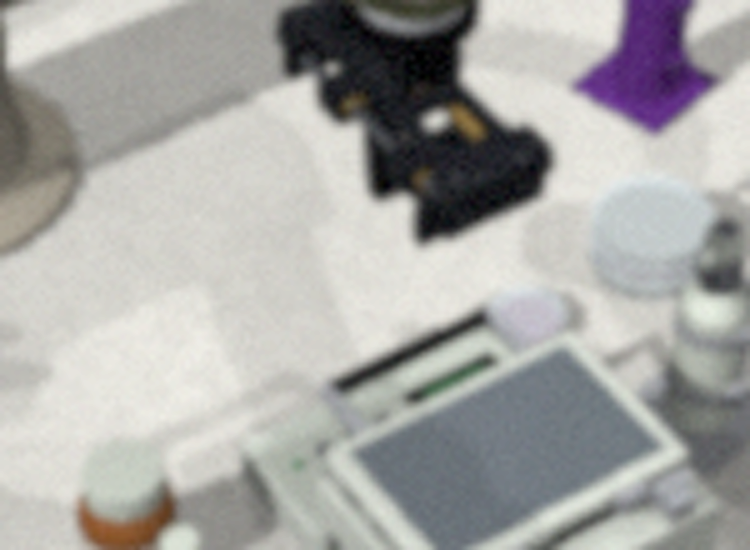

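Run:
```python
from h import *
w=np.load('w4.npy',allow_pickle=True).item()
a=onz(w,322,121,.116);b=onz(w,321.5,258,.116);print(a,b,(a+b)/2,np.linalg.norm(a-b),np.degrees(np.arctan2(*(a-b)[[1,0]])))
h=onz(w,376,170,.118);print('lid edge',h)
im=w['image'].astype(int);print(im[180,300:345].sum(1));print(im[215,300:345].sum(1))
print(im[110:130,322].sum(1), im[250:265,321].sum(1))
```

```text
[0.47558314 0.11486621 0.116     ] [ 0.45273815 -0.00705274  0.116     ] [0.46416064 0.05390673 0.116     ] 0.12404082370182667 79.38706702202792
lid edge [0.51371041 0.06652215 0.118     ]
[484 484 490 486 490 481 487 483 484 484 487 483 487 488 458 346 180  64
  72  73  84  91  84  84  69  84  66  94 249 403 473 489 490 484 490 484
 489 488 488 487 488 485 490 487 488]
[484 487 487 487 484 485 487 484 486 468 405 323 283 287 265 196 107  58
  62  82  77  81  86  86  80  72  73 147 333 458 492 489 485 487 487 487
 483 490 485 491 489 484 489 487 487]
[ 67  61 104 171 233 239 241 254 305 386 446 480 486 484 483 446 352 197
  85  87] [ 94  84  90  90  93  94  82  79  90 168 312 418 462 470 474]
```

Emit:
{"method": "move_arm", "body": {
  "plan": [0.6,30,2,0,0,0,0,0.6,60,2,0,0,0,0,0.6,85,2,0,0,0,0,0.6,100,2,0,0,0,0,0.6,105,2,0,0,0,0]
}}

```text
time: 5.43
tool_pos: [0.4616, 0.0515, 0.1299]
ee_rot: [-88.0, 89.8, 171.6]
force: [0.2, 0.4, -0.3]
gripper_width: 0.0356
```

Run:
```python
from h import *
w=cap('wrist','w5');s=vision.capture('scene');crop(s['image'],250,130,370,230,6,'s5')
st=arm.read_state();print(st['tool_pos'],st['gripper_width'],st['force'])
rel([.463,.0525,.097],-10.7)
```

```text
[0.46252306 0.05120795 0.13179372] 0.035379162992098895 [ 0.63692747 -0.04074574  0.50480259]
sign 1 shift [34.8  0.3 -1.4] rot [0.004 0.    0.001] 0.3
sign -1 shift [34.8  0.3 -1.4] rot [-3.137e+00 -2.000e-03  0.000e+00] 179.8
```

View pics/w5.png

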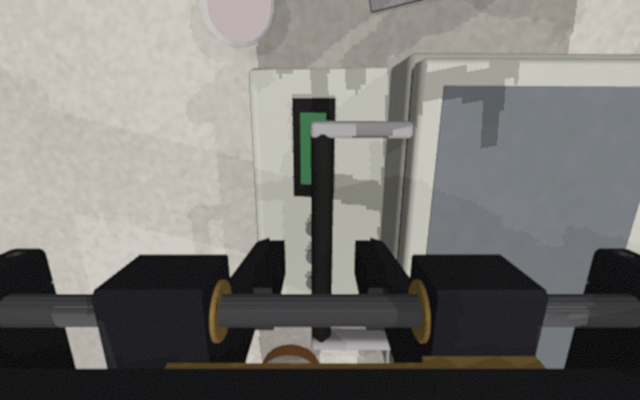

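View pics/s5.png

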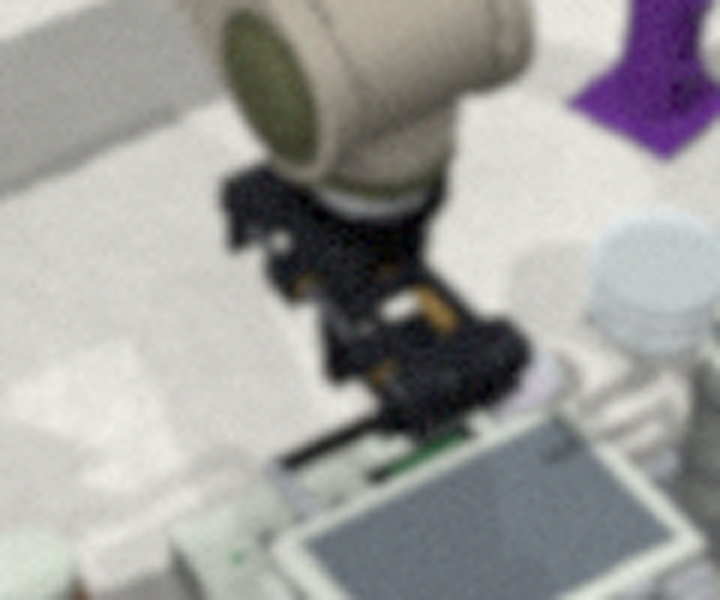

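The fingers straddle the bar (bar column 322, finger mid-column 320). Lower and close.

Emit:
{"method": "move_arm", "body": {
  "plan": [0.6,20,1,0,0,0,0,0.6,30,1,0,0,0,0,0.6,34,1,0,0,0,0,0.6,34,1,0,0,0,0,0.7,34,1,0,0,0,0],
  "newtons": 12
}}

```text
time: 5.95
tool_pos: [0.4642, 0.0507, 0.0992]
ee_rot: [93.8, 89.9, -6.7]
force: [-0.0, 0.4, -0.5]
gripper_width: 0.0308
```

Emit:
{"method": "move_arm", "body": {
  "plan": [1,0,0,0,0,0,0,1,0,0,0,0,0,0,1,0,0,0,0,0,0,1,0,0,0,0,0,0,1,0,0,0,0,0,0],
  "newtons": 12
}}

```text
time: 6.37
tool_pos: [0.4626, 0.0509, 0.0986]
ee_rot: [-86.8, 89.9, 172.7]
force: [-7.3, 1.4, 6.2]
gripper_width: 0.011
```

Run:
```python
from h import *
st=arm.read_state();print(st['tool_pos'],st['gripper_width'],st['force'],st['joints'])
w=cap('wrist','w6')
# arc increments in tool frame (jaw y = heater +x, tool x=down)
for d in range(0,91,5):
    a=np.radians(d); print(d,round(-179*np.sin(a),1),round(179*(1-np.cos(a)),1))
```

```text
[0.46260834 0.05093649 0.09859303] 0.01098947037742113 [-7.29479791  1.39119307  6.22430707] [-8.18645032e+00  2.04508261e+01  1.05717172e+02 -2.71823961e-03
  5.39692249e+01  2.28344678e+00]
0 -0.0 0.0
5 -15.6 0.7
10 -31.1 2.7
15 -46.3 6.1
20 -61.2 10.8
25 -75.6 16.8
30 -89.5 24.0
35 -102.7 32.4
40 -115.1 41.9
45 -126.6 52.4
50 -137.1 63.9
55 -146.6 76.3
60 -155.0 89.5
65 -162.2 103.4
70 -168.2 117.8
75 -172.9 132.7
80 -176.3 147.9
85 -178.3 163.4
90 -179.0 179.0
```

View pics/w6.png

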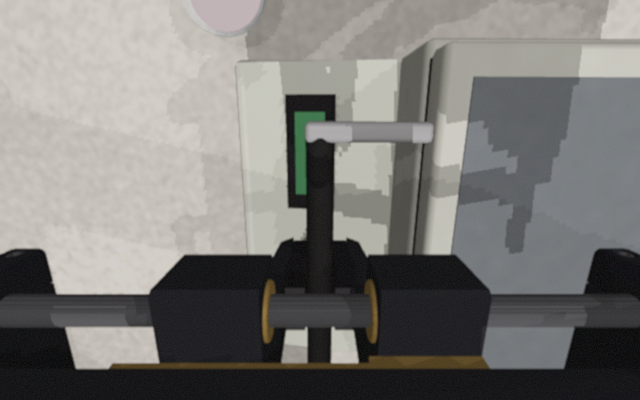

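Emit:
{"method": "move_arm", "body": {
  "plan": [1,-9.4,0.2,0,0,0,0,1,-18.7,1,0,0,0,0,1,-28,2.2,0,0,0,0,1,-37.2,3.9,0,0,0,0,1,-46.3,6.1,0,0,0,0],
  "newtons": 15
}}

```text
time: 6.83
tool_pos: [0.4682, 0.0498, 0.1453]
ee_rot: [-86.5, 89.8, 173.0]
force: [-7.5, 0.8, -0.3]
gripper_width: 0.0113
```

Run:
```python
from h import *
st=arm.read_state();print(st['tool_pos'],st['gripper_width'],st['force'],st['wrist_torque'])
w=cap('wrist','w7');t=vision.capture('scene');crop(t['image'],250,130,370,230,6,'s7')
st=arm.read_state();print(st['tool_pos'],st['force'],st['wrist_torque'])
for a0,a1 in ((15,30),(30,45),(45,60),(60,75),(75,87)):
    for k in range(1,6):
        a=np.radians(a0+(a1-a0)*k/5);b=np.radians(a0); print(a1,round(-179*(np.sin(a)-np.sin(b)),1),round(-179*(np.cos(a)-np.cos(b)),1),end='; ')
    print()
```

```text
[0.46824941 0.04984689 0.14534116] 0.011299260232128974 [-7.46618655  0.75950122 -0.29121557] [ 0.0988661   1.34411922 -0.03069058]
[0.46845109 0.04981344 0.14601983] [-9.81657611  1.99033717  0.65674438] [ 9.43382186e-02  1.61297570e+00 -7.45956200e-04]
30 -9.0 2.7; 30 -17.8 5.8; 30 -26.5 9.4; 30 -34.9 13.4; 30 -43.2 17.9; 
45 -8.0 4.9; 45 -15.7 10.2; 45 -23.1 15.9; 45 -30.3 22.0; 45 -37.1 28.4; 
60 -6.5 6.8; 60 -12.5 13.9; 60 -18.2 21.4; 60 -23.5 29.1; 60 -28.4 37.1; 
75 -4.5 8.2; 75 -8.5 16.7; 75 -12.1 25.4; 75 -15.2 34.2; 75 -17.9 43.2; 
87 -1.8 7.3; 87 -3.3 14.6; 87 -4.4 22.0; 87 -5.3 29.5; 87 -5.9 37.0;
```

View pics/s7.png

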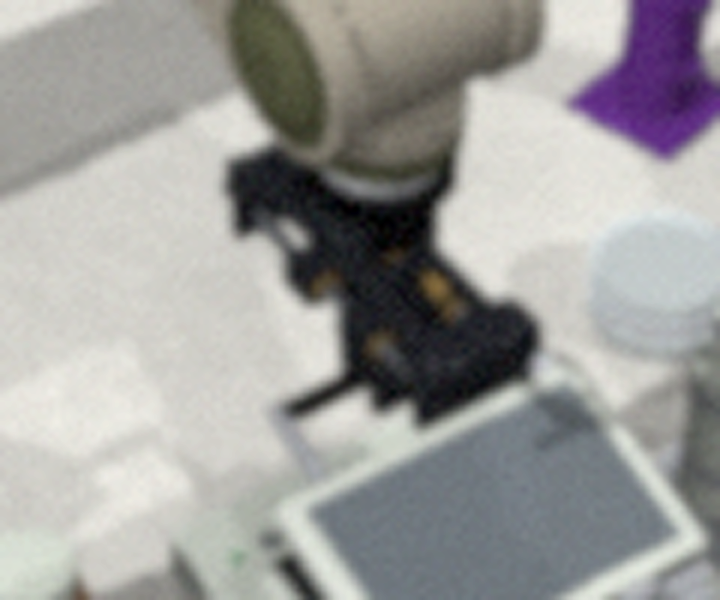

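View pics/w7.png

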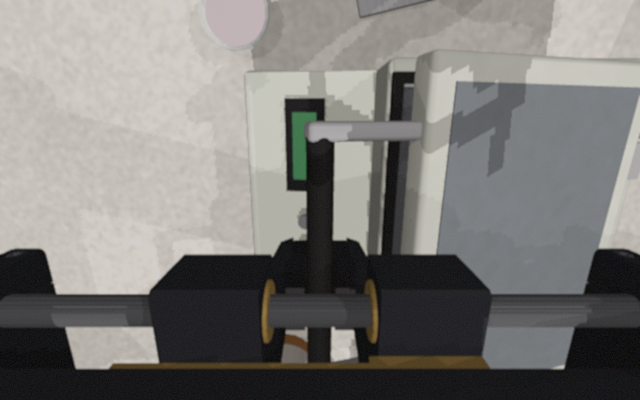

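Emit:
{"method": "move_arm", "body": {
  "plan": [1,-9,2,0,0,0,0,1,-17.8,5,0,0,0,0,1,-26.5,8.6,0,0,0,0,1,-34.9,12.6,0,0,0,0,1,-43.2,17.1,0,0,0,0]
}}

```text
time: 7.35
tool_pos: [0.4851, 0.0467, 0.1892]
ee_rot: [-83.0, 89.8, 176.5]
force: [-12.0, 1.1, 4.3]
gripper_width: 0.0118
```

Emit:
{"method": "move_arm", "body": {
  "plan": [1,-8,4.9,0,0,0,0,1,-15.7,10.2,0,0,0,0,1,-23.1,15.9,0,0,0,0,1,-30.3,22,0,0,0,0,1,-37.1,28.4,0,0,0,0]
}}

```text
time: 7.77
tool_pos: [0.5126, 0.0415, 0.2278]
ee_rot: [-76.8, 89.8, -177.3]
force: [-20.9, 1.0, 17.4]
gripper_width: 0.0116
```

Run:
```python
from h import *
st=arm.read_state();print(st['tool_pos'],st['gripper_width'],st['force'],st['wrist_torque'])
w=cap('wrist','w8');t=vision.capture('scene');crop(t['image'],250,110,370,230,5,'s8')
st=arm.read_state();print(st['tool_pos'],st['force'],st['wrist_torque'])
```

```text
[0.51257868 0.04152365 0.22777366] 0.011600489622242131 [-20.85241754   1.01628259  17.35318234] [0.07056237 3.40443175 0.01921126]
[0.51359433 0.04135533 0.22868704] [-21.31127358   1.4174869   17.64132497] [1.53644221e-01 3.33175704e+00 2.93294068e-04]
```

View pics/s8.png

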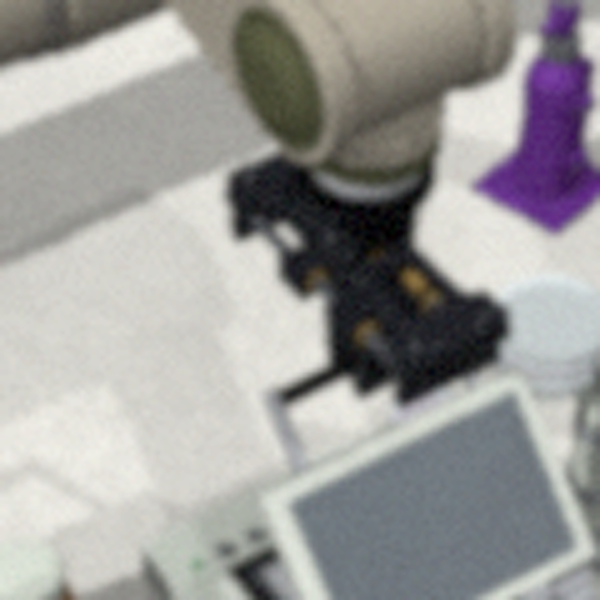

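View pics/w8.png

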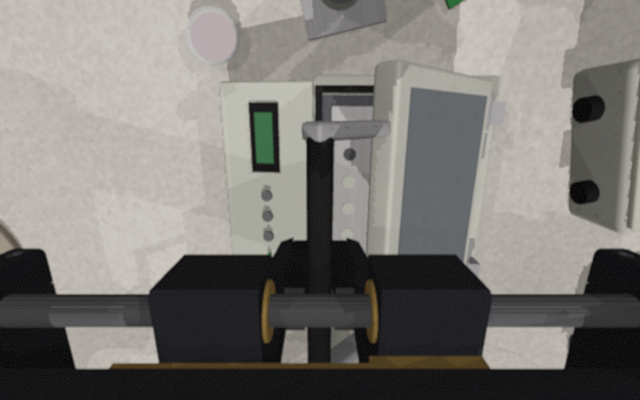

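Emit:
{"method": "move_arm", "body": {
  "plan": [1,-7.5,5.3,0,0,0,0,1,-13.5,11.9,0,0,0,0,1,-19.2,19.4,0,0,0,0,1,-24.5,27.1,0,0,0,0,1,-29.4,35.1,0,0,0,0]
}}

```text
time: 8.28
tool_pos: [0.5492, 0.0346, 0.257]
ee_rot: [76.6, 89.9, -23.9]
force: [-4.0, -0.5, 3.0]
gripper_width: 0.0113
```

Emit:
{"method": "move_arm", "body": {
  "plan": [1,-4.5,8,0,0,0,0,1,-8.5,16.5,0,0,0,0,1,-12.1,25,0,0,0,0,1,-15.2,34,0,0,0,0,1,-17.9,43,0,0,0,0]
}}

```text
time: 8.7
tool_pos: [0.5918, 0.0265, 0.2744]
ee_rot: [76.4, 89.8, -24.1]
force: [-2.6, -1.7, 1.4]
gripper_width: 0.0111
```

Run:
```python
from h import *
st=arm.read_state();print(st['tool_pos'],st['gripper_width'],st['force'],st['wrist_torque'])
w=cap('wrist','w9');t=vision.capture('scene');crop(t['image'],250,90,390,230,4,'s9')
st=arm.read_state();print(st['tool_pos'],st['force'],st['wrist_torque'])
```

```text
[0.59177161 0.02654724 0.27439394] 0.011093500757722835 [-2.62993376 -1.72841023  1.37484242] [-0.28333708  0.56167623  0.00466831]
[0.59222456 0.02649809 0.27440005] [-2.55741332 -1.56534595  6.86203743] [-0.28436919  0.61847931 -0.01324381]
```

View pics/s9.png

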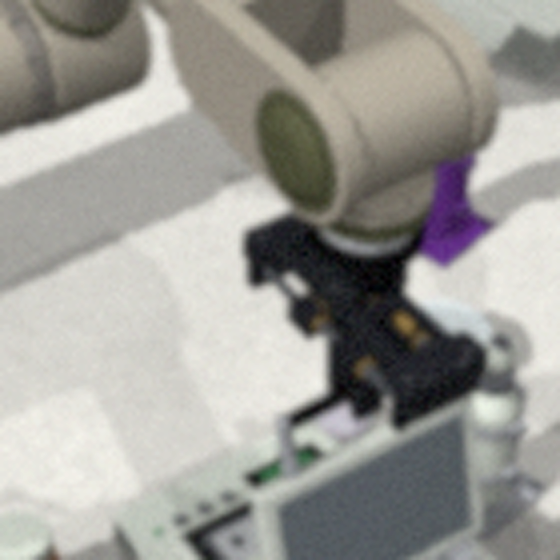

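View pics/w9.png

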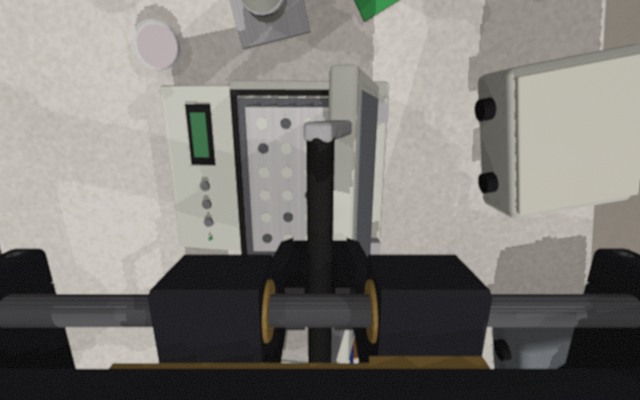

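Run:
```python
import numpy as np
from scipy.optimize import least_squares
P=np.array([[.4626,.0509,.0986],[.46845,.0498,.146],[.4851,.0467,.1892],[.5136,.0414,.2287],[.5492,.0346,.257],[.5922,.0265,.2744]])
a=np.radians(-10.8);s=P[:,0]*np.cos(a)+P[:,1]*np.sin(a);z=P[:,2]
f=lambda h,sel=slice(None):np.hypot(s[sel]-h[0],z[sel]-h[1])-.179
for sel in (slice(None),[0,4,5]):
    h=least_squares(lambda h:f(h,sel),[s[0]+.179,z[0]]).x
    print(h,h[0]-s[0],f(h)*1e3,np.degrees(np.arctan2(z-h[1],h[0]-s)), 'to go',h[0]-s[-1],h[1]+.179-z[-1])
```

```text
[0.62400259 0.10228481] 0.1791342185157604 [ 0.17211289 -0.38609835 -0.20686103  0.37463281  0.50016153 -0.5149055 ] [-1.17841284 14.16687524 29.08597806 44.80976537 59.53310984 74.64665071] to go 0.04725768674543074 0.006884806006014543
[0.62370265 0.10212359] 0.1788342804442995 [-0.13101009 -0.63730948 -0.39037384  0.275755    0.48735863 -0.43854995] [-1.12875866 14.24066909 29.17794512 44.91387611 59.64172932 74.75315501] to go 0.046957748673969846 0.006723590465049889
```

Emit:
{"method": "move_arm", "body": {
  "plan": [1,-2.5,9.5,0,0,0,0,1,-4.3,18.5,0,0,0,0,1,-5.5,28,0,0,0,0,1,-6.2,36,0,0,0,0,1,-6.4,40,0,0,0,0]
}}

```text
time: 9.22
tool_pos: [0.6311, 0.0193, 0.2798]
ee_rot: [76.7, 89.9, -23.8]
force: [-2.0, -2.6, 2.2]
gripper_width: 0.0109
```

Run:
```python
from h import *
w=cap('wrist','w10');t=cap('top','t10');s=vision.capture('scene');crop(s['image'],250,90,390,230,4,'s10');crop(t['image'],240,120,400,260,5,'tc10')
st=arm.read_state();print(st['time'],st['tool_pos'],st['gripper_width'],st['force'],st['wrist_torque'])
p=st['tool_pos'];a=np.radians(-10.8);print(.6239-(p[0]*np.cos(a)+p[1]*np.sin(a)))
```

```text
9.3667 [0.63058471 0.01936227 0.27978288] 0.011370679455040472 [-1.81707217 -3.63503198  5.64859636] [-0.56513939  0.33638209 -0.00599452]
0.008112804770133097
```

View pics/s10.png

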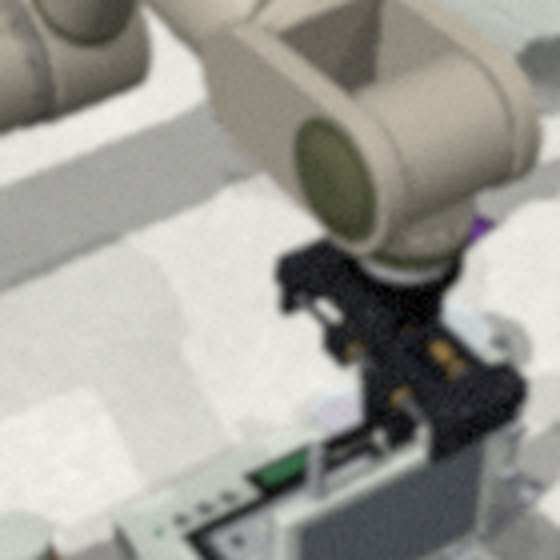

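View pics/w10.png

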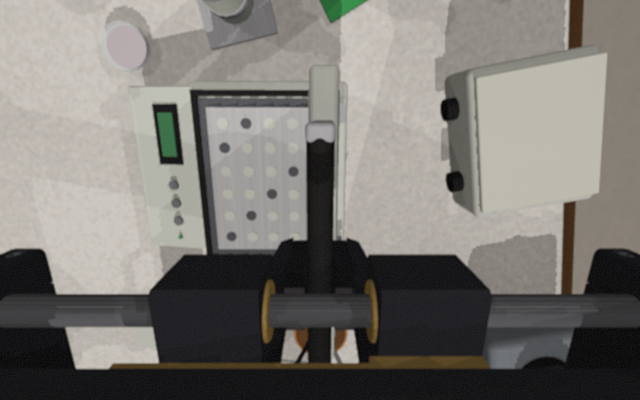

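View pics/tc10.png

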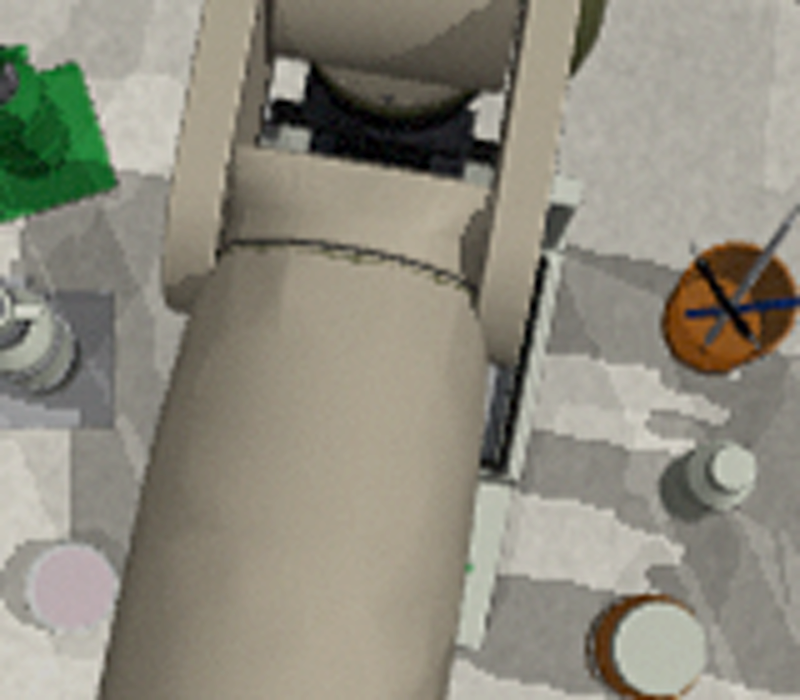

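Emit:
{"method": "move_arm", "body": {
  "plan": [1,-0.1,2,0,0,0,0,1,-0.3,4,0,0,0,0,1,-0.4,6,0,0,0,0,1,-0.4,7,0,0,0,0,1,-0.4,7,0,0,0,0]
}}

```text
time: 9.78
tool_pos: [0.6375, 0.0181, 0.2797]
ee_rot: [68.2, 89.9, -32.3]
force: [-1.4, -4.7, 6.0]
gripper_width: 0.0113
```

Run:
```python
from h import *
w=cap('wrist','w11');s=vision.capture('scene');crop(s['image'],290,160,410,270,6,'s11');crop(w['image'],260,40,400,150,5,'wc11')
np.save('w11.npy',w,allow_pickle=True);np.save('s11.npy',s,allow_pickle=True)
st=arm.read_state();print(st['time'],st['tool_pos'],st['gripper_width'],st['force'],st['wrist_torque'])
p=st['tool_pos'];a=np.radians(-10.8);print(.6239-(p[0]*np.cos(a)+p[1]*np.sin(a)))
```

```text
9.8833 [0.63738324 0.01814344 0.27977739] 0.0111204298562349 [-1.72787331 -4.46060591  4.94109027] [-0.73643066  0.36798378 -0.0675633 ]
0.0012063124103554035
```

View pics/s11.png

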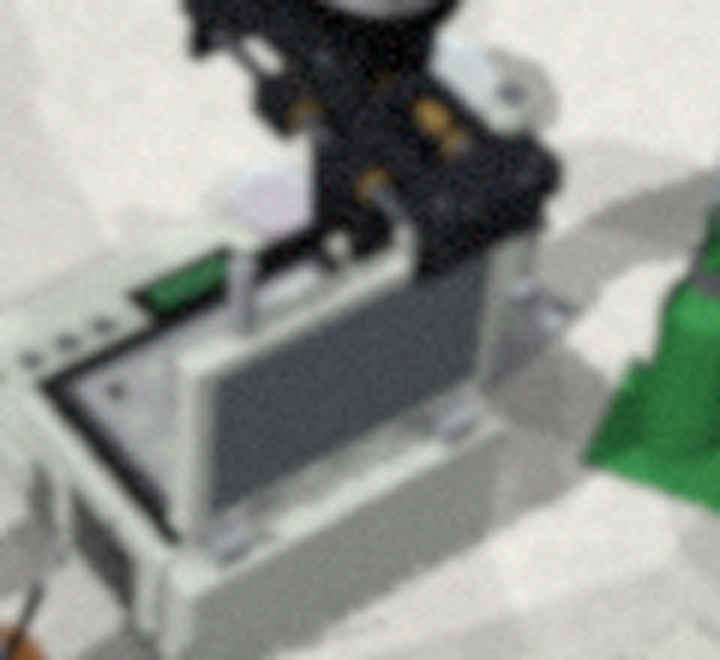

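View pics/wc11.png

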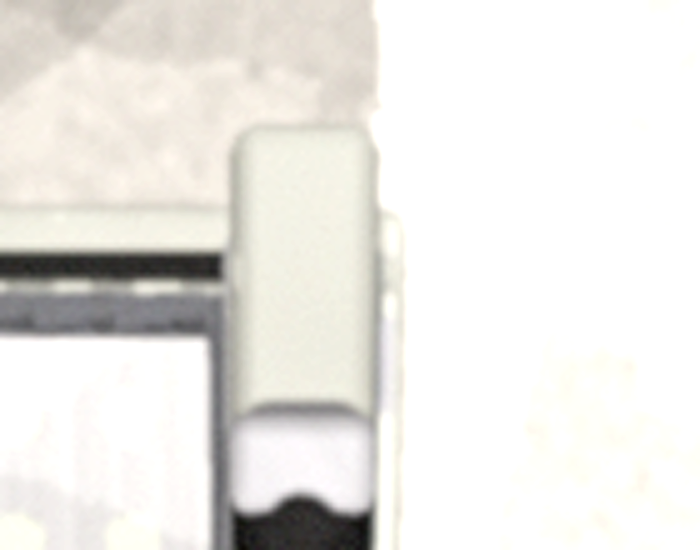

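Run:
```python
from h import *
s=np.load('s11.npy',allow_pickle=True).item();w=np.load('w11.npy',allow_pickle=True).item()
a=np.radians(-10.8);ex=np.array([np.cos(a),np.sin(a),0]);ey=np.array([-np.sin(a),np.cos(a),0]);ez=np.array([0,0,1.])
H=np.array([.6385,.018,.116])
for d in (86,88,90,92,94):
    t=np.radians(d);u=-ex*np.cos(t)+ez*np.sin(t);n=ex*np.sin(t)+ez*np.cos(t)
    pts=[H-.094*ey+u*.135-n*.008,H-.094*ey+u*.02-n*.008, H-.094*ey+u*.135+n*.008,H-.094*ey+u*.02+n*.008]
    print(d,[tuple(np.round((np.array(proj(s,p))-[290,160]+.4)*6,0)) for p in pts])
# measured edges in scene: sub-pixel along rows
g=cv2.cvtColor(s['image'],cv2.COLOR_RGB2GRAY).astype(float)
for r in range(219,250,3):
    dd=np.diff(cv2.GaussianBlur(g,(1,5),0)[r,312:335]);print(r,(r-160+.4)*6,[round((x+.9+312-290)*6) for x in np.argsort(-abs(dd))[:3]],dd[np.argsort(-abs(dd))[:3]].round())
```

```text
86 [(np.float64(159.0), np.float64(341.0)), (np.float64(164.0), np.float64(507.0)), (np.float64(179.0), np.float64(361.0)), (np.float64(182.0), np.float64(527.0))]
88 [(np.float64(165.0), np.float64(346.0)), (np.float64(164.0), np.float64(507.0)), (np.float64(185.0), np.float64(368.0)), (np.float64(183.0), np.float64(529.0))]
90 [(np.float64(170.0), np.float64(352.0)), (np.float64(165.0), np.float64(508.0)), (np.float64(191.0), np.float64(375.0)), (np.float64(184.0), np.float64(530.0))]
92 [(np.float64(176.0), np.float64(359.0)), (np.float64(166.0), np.float64(509.0)), (np.float64(196.0), np.float64(382.0)), (np.float64(185.0), np.float64(531.0))]
94 [(np.float64(182.0), np.float64(365.0)), (np.float64(167.0), np.float64(509.0)), (np.float64(202.0), np.float64(389.0)), (np.float64(186.0), np.float64(533.0))]
219 356.4 [245, 179, 251] [-11.  11. -10.]
222 374.4 [215, 179, 221] [-13.  11. -10.]
225 392.40000000000003 [215, 209, 197] [-14. -12. -12.]
228 410.40000000000003 [215, 209, 191] [-16. -15. -12.]
231 428.40000000000003 [215, 209, 191] [-17. -15. -12.]
234 446.40000000000003 [215, 197, 209] [-17. -14. -14.]
237 464.40000000000003 [209, 137, 215] [-15.  14. -14.]
240 482.40000000000003 [161, 155, 209] [ 17.  17. -17.]
243 500.40000000000003 [167, 161, 173] [28. 23. 20.]
246 518.4000000000001 [167, 149, 173] [ 35. -27.  23.]
249 536.4000000000001 [161, 155, 179] [-24. -23.  19.]
```

Run:
```python
from h import *
w=np.load('w11.npy',allow_pickle=True).item()
a=np.radians(-10.8);ex=np.array([np.cos(a),np.sin(a),0])
g=cv2.cvtColor(w['image'],cv2.COLOR_RGB2GRAY).astype(float)
def cols(v): return g[v,295:350].astype(int)
for v in (75,85,95,105,112,130,133,150,170,190): print(v,cols(v))
f=lambda u,v,z: onz(w,u,v,z)@ex
for z in (.251,.116): print(z,f(320.4,100,z))
print('bar', f(320,160,.295), 'hinge expected .6239', 'wrist cam',w['origin']@ex)
```

```text
75 [162 163 164 158 156 158 160 162 161 160 149 127 127 138 147 154 162 161
 160 161 162 161 161 161 161 160 161 162 160 162 161 161 162 162 162 162
 158 152 145 137 152 183 193 192 190 191 193 194 195 198 198 196 195 195
 195]
85 [162 162 161 161 162 163 162 162 162 163 150 128 125 138 145 156 159 162
 160 161 160 160 161 159 160 161 161 161 160 159 159 162 160 160 161 159
 155 149 143 133 132 153 168 176 170 170 188 199 200 200 200 199 199 201
 200]
95 [ 61  53  49  48  51  50  49  49  53  81 114 128 142 144 146 152 158 158
 158 159 159 159 160 158 160 159 160 160 160 160 160 159 161 160 160 159
 154 149 143 128 116 131 149 155 157 157 175 190 192 192 194 195 194 195
 197]
105 [ 60  61  63  63  62  67  75  78  78  92 108 114 125 134 145 152 158 158
 159 159 157 158 158 158 159 159 158 159 157 158 157 157 158 158 158 156
 152 146 140 124 118 141 159 162 156 156 179 187 187 188 189 189 189 190
 191]
112 [170 174 174 173 173 168 144 101  77  91 110 114 124 133 143 150 158 159
 159 160 159 159 159 158 158 159 158 159 159 158 157 157 158 159 158 155
 151 148 136 121 119 140 158 162 160 
[... 609 characters left out ...]
  23  29  26  25  23  24  24  20  21  17
  15  12  37  96 153 180 181 164 157 179 185 180 180 188 191 192 191 188
 184]
170 [155 157 155 154 156 158 149 117  82  76  75  56  29  21  18  21  19  16
  22  19  21  20  24  19  26  22  23  19  26  25  24  21  25  19  24  17
  17  23  53 117 169 181 177 167 167 183 188 188 189 189 188 187 187 186
 189]
190 [155 155 154 152 152 155 151 123  90  76  81  83  59  19  26  21  25  27
  33  31  32  32  29  32  34  33  34  31  32  32  31  31  26  28  28  25
  17  25  69 138 178 184 173 163 175 189 193 192 191 190 188 183 176 175
 175]
0.251 0.6240619829932389
0.116 0.6245304236542853
bar 0.6238642411510762 hinge expected .6239 wrist cam 0.6234561702279078
```

Emit:
{"method": "move_arm", "body": {
  "plan": [1,0,0,0,0,0,0,1,0,0,0,0,0,0,1,0,0,0,0,0,0,1,0,0,0,0,0,0,1,0,0,0,0,0,0],
  "newtons": 22
}}

```text
time: 10.3
tool_pos: [0.6373, 0.0181, 0.2798]
ee_rot: [64.9, 89.9, -35.6]
force: [-0.9, -4.8, 5.3]
gripper_width: 0.0113
```

Run:
```python
from h import *
cap('wrist','w12');t=cap('top','t12');s=cap('scene','s12')
st=arm.read_state();print(st['time'],st['tool_pos'],st['gripper_width'],st['force'],st['joint_velocities'])
```

```text
10.45 [0.63734846 0.01811369 0.2797614 ] 0.010896662409778943 [-0.42122714 -3.3664849   5.89228099] [ 0.02234542  0.05316876 -0.03581452 -0.01646418 -0.04366209  0.01625503]
```

View pics/w12.png

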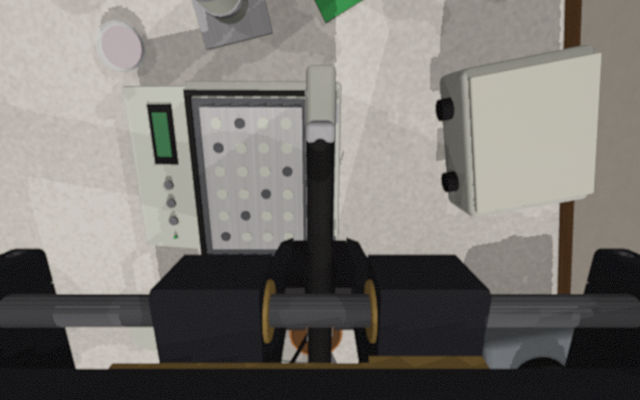

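View pics/s12.png

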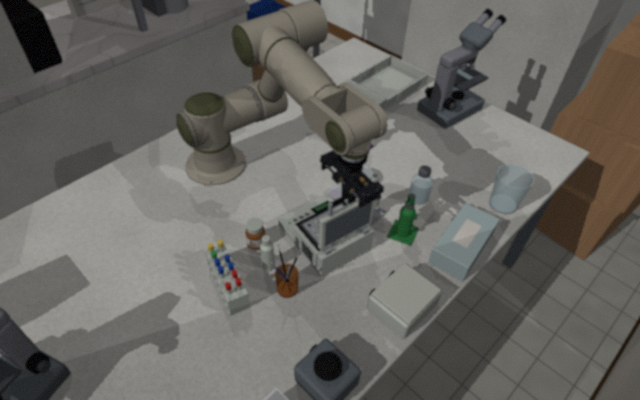

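The lid is upright (its edge at wrist columns 306–335, with the bar directly above at column 320). The arm is still and everything else is in its original place. Handing in.

```bash
python3 -c "
from station import arm
print(arm.sign_off())"
```

```text
the job is handed in; nothing more can be done
None
```

The job is handed in at about 10.5 s: the cap was pressed once with the lid shut, and the lid is now held upright by its handle bar.

- **Spray:** I pressed the white sprayer's cap with shut fingers until it bottomed. The force rose to 19.7 N while the tip stopped at z = 0.170, 8 mm down. After release, the camera showed the cap back at its original position.
- **Lid:** I gripped the bar from above and swung it along its arc to upright, holding it at 22 N.
- **Upright check:** The wrist view put the bar, the plate edge and the hinge line within about 1 mm of each other, so 90° to within 1°. The circle fit through the tool positions put the bar about 1 mm short of upright. The blurrier scene view read about 90–91°.
- **Stillness:** The tool position changed by less than 0.1 mm between the last two readings, and joint speeds were near zero.
- **Forces:** The highest I read was about 27 N at the wrist, mid-swing at 45°. I corrected the path and it fell to about 5 N.
- **Other objects:** The last scene image showed the ones in view where they started. The arm hid the dish stack, the small dish and the purple sprayer there, but the small dish was visible in the wrist view.

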